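Clamp the syringe and prime the pump with its jog key

ROBOT

A 6-joint arm with a two-finger parallel gripper is mounted at the origin on a cart in front of the work surface, level with it; the furniture and walls round the work are solid. World frame = base frame: x ahead of the robot, y to its left, z up, the work surface at z = 0. Lengths are in m, angles in rad, forces in N, time in s.
With the tool pointing down it reaches from about 0.35 to 0.975 m from the base axis. Payload 7.1 kg.
Tool frame: the origin (TCP) lies at the very end of the fingers, on their centre line; the grasp point (between the pads) lies 19 mm behind it; z points along the fingers, y is the line along which they close (so a half turn about z gives the same grasp; the last joint's range is limited). The gripper opens to 88 mm and grips with 3 to 60 N. Pads are 20 mm wide; open, the fingers measure 115 mm over their backs; the gripper's body (75 mm by 178 mm) begins 61 mm behind the grasp point.
Start: joints at [-1.241, 0.423, 1.63, -0, 1.089, -0.019], TCP at [0.214, -0.587, 0.223] pointing down, gripper open.
Joint ranges: [-3, 3], [-0.9, 2.11], [0.09, 2.58], [-1.31, 4.45], [0.11, 2.69], [-2.54, 2.54]. Speed limits (rad/s): [2.39, 2.39, 3.01, 3.14, 3.14, 3.14].

INTERFACE

Orientations are given as a unit quaternion [w, x, y, z].
In Python, from station import bot gives the robot as it stands.
- The arm moves only by the tool send_rows, never from a script. Its argument "steps" is a list of rows, each an object with "turn": the turn, a rotation vector about the tool's x, y, z in degrees, a list of three; "offset": the shift along the tool's x, y, z in cm, a list of three; "jaw": the finger opening in cm, from 0 to 8.78. In form: [{"turn": [rx, ry, rz], "offset": [x, y, z], "jaw": jaw}, ...]. A call has exactly 10 rows; each row shifts and turns the commanded pose from where the row before left it, along the tool's axes as they then stand; what a row does not reach is not made up. A row lasts 1/12 s, in which the tool goes at most 41.7 mm and 7.16 degrees, less where a joint would pass 70% of its speed; a pose out of reach is approached as far as the arm can. A call with a gripper value outside its range is refused whole. The fingers move at their own pace and stop on an object; "squeeze" is the grip in N (left out, the last holds). Time passes only in rows, so rows that do not move let the fingers close, or fill a call up. It gives the time, the measured TCP pose, the force, the opening and the grip force at its end, in the units of the state.
- bot.state(): the state, without advancing time (a new reading comes with each control period).
- bot.capture(name): name is "scene" or "top"; returns (picture, depth): 400x640x3 uint8, blue, green, red; 400x640 float32, m along the optical axis (not along the pixel's ray), 0 where there is no reading.
- bot.get_calibration(name): a dict with "fov_y" (degrees; the focal length in pixels is half the picture's height over the tangent of half this angle, whatever the lens; pixels are square), "cx", "cy" (the principal point, pixels), "D" ([k1, k2, p1, p2, k3] as OpenCV has them; the pictures are not rectified), "eye" and "rotation" of the camera in the world. Camera axes: x right, y up, looking along -z (the intrinsics and any distortion apply to the point x, -y, -z); pixel columns grow to the right and rows downward; lengths in m; the calibration is good to about 2 mm. A picture is of the moment at which its call begins. get_calibration takes no time and is no camera call.
- bot.finish_job(): hands the job in; it is judged then, once.
The state is a dict: "clock": time; "q": joint angles; "qd": joint speeds; "joint_efforts": joint torques, N m; "tcp_pos": TCP position; "tool_rot": TCP orientation; "contact_force": force on the tool from outside, world axes, zero at the start; "wrist_torque": the same for the moment, N m; "gripper_width": finger opening in m; "grip_force": force on a finger pad.
Only numpy, scipy, OpenCV 4.12 (cv2) and the standard library are available. Lean on these libraries where they do the work, as an engineer would, in place of code of your own. Each camera call takes 0.05 s, during which the arm holds its last target. There are 200 camera calls.

TASK

The syringe pump has its syringe lying ready in the cradle. Swing the raised clamp arm fully down over the barrel, and only then prime the pump: hold the round jog key down in one unbroken press for five seconds and let it go. The key stands at an unknown height, so feel for it and press gently, without a hard shove; do not press the square key, do not push the pusher block by hand, and leave the beaker, bottle and tube rack where they are.

Things in the scene. Friction and masses are not known exactly. Their poses are not given: they have to be found in the camera images.
- pump: white syringe pump, 150 mm deep (x) by 320 mm long (y), fixed; flat top face 75 mm above the bench. Origin: centre of the underside; x points from the front (keys) to the back, y along the syringe to its nozzle, z up. The clear syringe (28 mm across, along y) lies on top, axis 15 mm behind the middle, its top 38 mm above the case; two keys stand on the grey strip at the front edge.
- clamp (a joint): angle of the clamp arm in rad: 0 = fully down, lying level over the barrel, against its stop; about 1.57 = standing straight up; stop at 1.75. It starts raised, at 1.25 to 1.65. Stiff hinge (0.12 N m): it stays where it is left and takes about 1.5 N at the bar to move.
- clamp_hinge (a point): point on the axis of the clamp's hinge (the axis lies along the pump's y), 43 mm above the case's top face. When down, the arm points from here to the pump's -x (the front).
- clamp_bar (a point): centre of the black cross bar at the clamp arm's free end, 90 mm from the hinge: round, 16 mm in diameter, 70 mm long along the pump's y. Arm 18 mm wide and 8 mm thick. The black hinge cheeks stand 45 mm above the case, either side of the arm.
- jog_place (a point): point on the case's top face, on the upright axis of the round jog key: a black flat-topped button, 32 mm across, on a steel stem in a dark collar 42 mm across. The key's top stands 23 to 45 mm above this point, different at every start (cap screwed in or out) and not measured. The pusher block passes 31 mm behind this axis, its top 54 mm above the case.
- jog_key (a joint): how far the round key is pressed down from rest, m: about 0 (-0.0015) = up, 0.006 = bottomed. Sprung: begins to give at about 5 N, bottoms at about 9.5 N, springs back when let go. The pusher runs while it is pressed by more than about 1 mm and stops when it is let go.
- square_place (a point): point on the case's top face under the centre of the square key (28 mm square, black, top 12 mm above the case), 60 mm along y from the round key. Not to be pressed.
- square_key (a joint): how far the square key is pressed, m: 0 = up, 0.006 = bottomed.
- pusher (a joint): travel of the grey pusher block and plunger along the pump's y towards the barrel, m. Starts at 0 to 0.015. It runs at about 15 mm/s while the round key is held; end stop at 0.115.
- pusher_top (a point): top of the stud on the pusher block (block 68 x 24 mm, 40 mm high); moves with the pusher.
- beaker: loose glass beaker, 56 mm across, 71 mm high, beside the nozzle end of the pump; origin at the centre of its underside. Bystander.
- bottle: loose round bottle with a blue cap, 54 mm across, 114 mm high, beside the pusher end of the pump; origin at the centre of its underside. Bystander.
- tube_rack: loose blue rack with capped tubes, 71 x 150 x 67 mm, at the left; origin at the centre of its underside. Bystander.

How it is judged:
On the way, in this order (a step that is already met when the one before it is completed fails the run):
1. the clamp arm is fully down, the pump not yet run (value of joint clamp below 0.08 rad and distance of pusher_top from where it was at the start of the episode below 0.003 m), for 0.1 s.
2. the round key is held down without a break for at least 3.8 s (value of joint jog_key above 0.0012 m and value of joint clamp below 0.08 rad), for 3.8 s.
3. the key is let go and the pusher stands still (value of joint jog_key below 0.001 m and velocity of joint pusher below 0.002 m/s), for 0.2 s.
At the end, for the whole second after the job is handed in: The clamp arm is down (within 0.08 rad of its stop), the round key is up again, and the pusher stands still 57 to 96 mm from where it started, which is what about five seconds (3.8 to 6.4 s) of one press gives at 15 mm/s (all of step 3 and value of joint clamp below 0.08 rad and distance of pusher_top from where it was at the start of the episode between 0.057 and 0.096 m); the robot touches nothing.
It fails at once if the round key is pushed with more than 25 N (contact force between jog_key and anything else above 25 N).
It fails at once if the pump runs while the clamp is not down (distance of pusher_top from where it was at the start of the episode above 0.005 m and value of joint clamp above 0.12 rad).
It fails at once if the pusher is pushed by hand (contact force between pusher and the arm above 3 N).
It fails at once if the square key is pressed (value of joint square_key above 0.002 m).
It fails at once if the beaker, bottle or tube rack is moved more than 30 mm (distance of any of beaker, bottle, tube_rack from where it was at the start of the episode above 0.03 m).
It also fails if it takes over 54 s, if anything falls off the work surface, if the arm or the gripper's body presses on something with over 40 N, if the wrist force passes 120 N, or if a joint passes its speed limit or range.

## Working session

There is one attempt and no reset: what is moved stays moved. The work goes in short steps, Python scripts to look and compute and a tool call to move; the robot and the scene stay as the last step left them, time stands still between calls to the robot, and variables do not carry over. Pictures are saved under pics/ and viewed, at most 10 in all, crops included, and the job is handed in when it is done.

Besides the shell and the picture viewer there is one more tool, called after "Emit:" as name([rows], argument=value, ...), one row to a line, values as JSON. send_rows: Moves the arm, as the interface text tells. Its arguments: {"type":"object","properties":{"steps":{"type":"array"},"squeeze":{"type":"number"}},"required":["steps"]}

```bash
mkdir -p pics; cat > h.py <<'E'
import numpy as np, cv2
from station import bot
def cal(n):
    c=bot.get_calibration(n); f=200/np.tan(np.radians(c['fov_y'])/2)
    K=np.array([[f,0,c['cx']],[0,f,c['cy']],[0,0,1.]])
    return K,np.array(c['D'],float),np.array(c['eye']),np.array(c['rotation']).reshape(3,3)
def ray(n,uv):
    K,D,e,R=cal(n); p=cv2.undistortPoints(np.array(uv,float).reshape(-1,1,2),K,D)[:,0]
    return e,np.c_[p[:,0],-p[:,1],-np.ones(len(p))]@R.T
def onz(n,uv,z):
    e,d=ray(n,uv); return e+d*((z-e[2])/d[:,2])[:,None]
def cloud(n,dep):
    v,u=np.mgrid[:400,:640]; e,d=ray(n,np.c_[u.ravel(),v.ravel()])
    return (e+d*dep.reshape(-1,1)).reshape(400,640,3)
E
python3 - <<'E'
from h import *
for n in('scene','top'):
    p,d=bot.capture(n); cv2.imwrite(f'pics/{n}0.png',p); np.savez(f'{n}0.npz',p=p,d=d); print(n,cal(n)[2],cal(n)[3].round(3).tolist(),(d>0).mean())
print(bot.state())
E
```

```text
Traceback (most recent call last):
  File "h.py", line 6, in cal
    return K,np.array(c['D'],float),np.array(c['eye']),np.array(c['rotation']).reshape(3,3)
                                                       ~~~~~~~~~~~~~~~~~~~~~~~~~~~~~~~^^^^^
ValueError: cannot reshape array of size 4 into shape (3,3)
```

View pics/scene0.png

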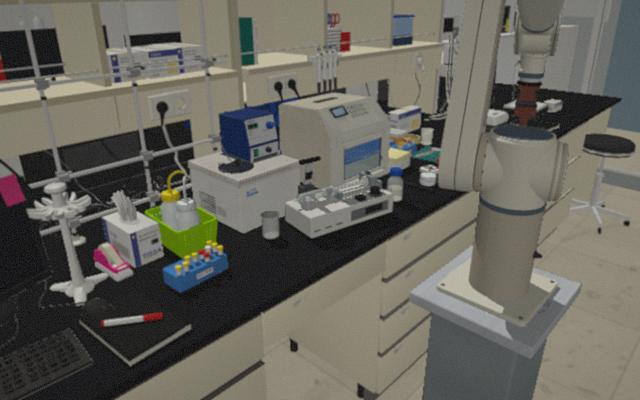

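The scene picture shows the pump at about (340,205), the beaker at (270,225), the bottle at (396,185) and the rack at (196,268). The camera rotation is a quaternion, so I'll fix the helper.

```bash
sed -i "s/np.array(c\['rotation'\]).reshape(3,3)/Rotation.from_quat(c['rotation'],scalar_first=True).as_matrix()/; 1a from scipy.spatial.transform import Rotation" h.py
python3 - <<'E'
from h import *
for n in('scene','top'):
    p,d=bot.capture(n); cv2.imwrite(f'pics/{n}0.png',p); np.savez(f'{n}0.npz',p=p,d=d); print(n,cal(n)[2],cal(n)[3].round(3).tolist(),(d>0).mean())
print(bot.state())
E
```

```text
scene [-0.35614519  0.99542032  0.65396078] [[-0.723, 0.263, -0.639], [-0.691, -0.288, 0.663], [-0.009, 0.921, 0.39]] 0.96091015625
top [0.44120979 0.10087162 1.09915872] [[0.029, 0.997, -0.065], [-0.999, 0.03, 0.013], [0.015, 0.065, 0.998]] 0.99584375
{'clock': 0.15, 'q': array([-1.24099444e+00,  4.23711565e-01,  1.63049898e+00,  9.77298356e-06,
        1.08860974e+00, -1.90056639e-02]), 'qd': array([ 0.00048294, -0.00149798, -0.00304115,  0.00227477, -0.00208767,
        0.00021447]), 'joint_efforts': array([ 8.56358474e-04, -5.44981813e+01, -2.73919612e+01,  6.44982560e-02,
        2.04011839e-02, -5.57458975e-05]), 'tcp_pos': array([ 0.21349315, -0.5869424 ,  0.22205746]), 'tool_rot': array([-6.07090251e-04,  9.84830379e-01,  1.73518723e-01, -9.07267395e-05]), 'contact_force': array([-0.15916703, -0.71895523,  0.96719918]), 'wrist_torque': array([ 0.0127594 ,  0.02389237, -0.00017522]), 'grip_force': 0.0, 'gripper_width': 0.08787774332397738}
```

View pics/top0.png

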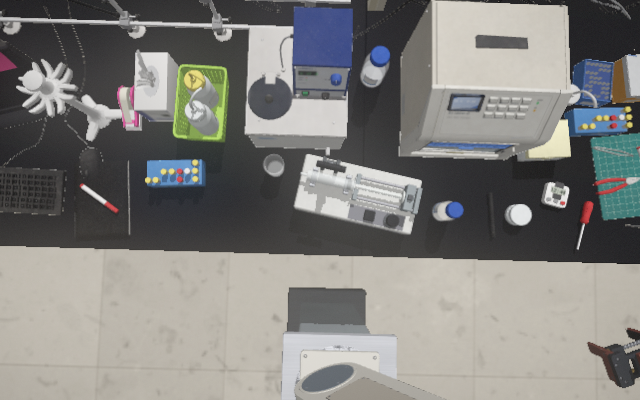

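```bash
python3 - <<'E'
from h import *
z=np.load('top0.npz'); p,d=z['p'],z['d']; X=cloud('top',d)
cv2.imwrite('pics/crop.png',cv2.resize(p[140:245,285:435],None,fx=5,fy=5,interpolation=cv2.INTER_CUBIC))
sub=np.zeros((400,640),bool); sub[145:245,285:430]=1
m=sub&(abs(X[...,2]-.075)<.008)&(p.min(2)>110)
n,l,s,c=cv2.connectedComponentsWithStats(m.astype(np.uint8)); k=1+s[1:,4].argmax(); m=l==k
print('z',np.median(X[m][:,2]),s[k])
pts=np.c_[np.nonzero(m)[::-1]].astype(np.float32); W=onz('top',pts,.075)[:,:2].astype(np.float32)
r=cv2.minAreaRect(W*1000); print(r)
zs=X[...,2]; 
for lo,hi in((.085,.125),(.14,.23)):
    q=sub&(zs>lo)&(zs<hi)
    n,l,s,c=cv2.connectedComponentsWithStats(q.astype(np.uint8))
    for i in range(1,n):
        if s[i,4]>8: print(lo,s[i],X[l==i].min(0).round(3),X[l==i].max(0).round(3))
E
```

```text
z 0.07560305153531766 [ 294  175  121   59 2677]
((510.0477294921875, -24.569351196289062), (318.32794189453125, 89.17719268798828), 78.4793701171875)
0.085 [406 145  24   5  60] [ 0.66  -0.208  0.085] [ 0.67  -0.153  0.125]
0.085 [323 156   5   6  19] [0.615 0.056 0.118] [0.629 0.066 0.124]
0.085 [335 159   6   6  20] [0.609 0.023 0.107] [0.622 0.036 0.125]
0.085 [ 301  167  122   47 1704] [ 0.491 -0.195  0.085] [0.604 0.122 0.125]
0.085 [364 209  12  12  99] [ 0.47  -0.075  0.085] [ 0.498 -0.046  0.091]
0.085 [385 214  14  12 127] [ 0.458 -0.133  0.085] [ 0.487 -0.102  0.105]
0.14 [316 160  31  13 209] [0.576 0.015 0.145] [0.609 0.085 0.22 ]
```

View pics/crop.png

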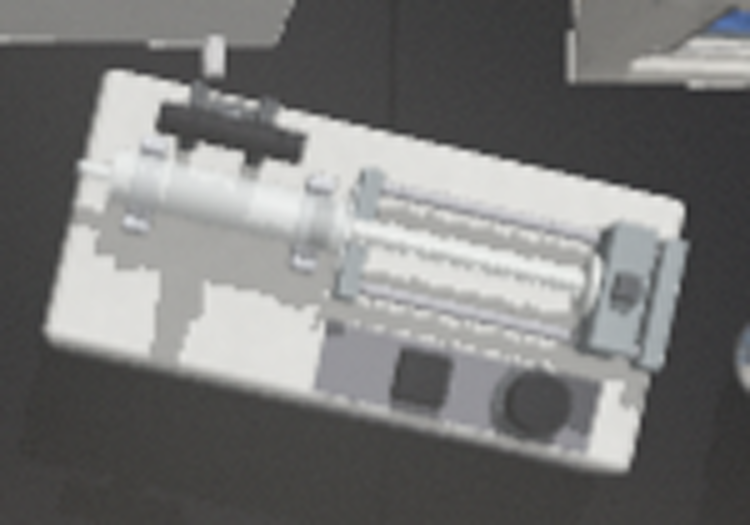

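The crop shows the round key at full-picture pixel ~(392,220), the square key at ~(369,215), the raised bar at ~(331,166) and the pusher block at ~(408,197). I'll turn these into positions.

```bash
python3 - <<'E'
from h import *
z=np.load('top0.npz'); p,d=z['p'],z['d']; X=cloud('top',d); Z=X[...,2]
sub=np.zeros((400,640),bool); sub[145:245,285:430]=1
def ctr(m): return onz('top',[np.array(cv2.minEnclosingCircle(np.c_[np.nonzero(m)[::-1]].astype(np.float32))[0])],np.median(Z[m]))[0].round(4)
dark=(p.max(2)<85)
yaw=np.radians(78.48-90); ex=np.array([np.cos(yaw),np.sin(yaw)]); ey=np.array([-ex[1],ex[0]])
for nm,(a,b,c,e) in dict(round=(383,401,210,230),sq=(361,377,206,224),bar=(314,348,158,174)).items():
    m=np.zeros_like(sub); m[c:e,a:b]=1; m&=dark
    m&= (Z>.14) if nm=='bar' else (Z>.08)&(Z<.125)
    P=X[m]; print(nm,m.sum(),'zmed',np.median(P[:,2]),np.percentile(P[:,2],[5,95]),'mean',P.mean(0).round(4),ctr(m))
    q=P[:,:2]; print('  ex',np.percentile(q@ex,[2,98]).round(4),'ey',np.percentile(q@ey,[2,98]).round(4))
# pump edges in pump axes from white at case level, all sides
m=sub&(abs(Z-.075)<.006); q=X[m][:,:2]; print('case ex',np.percentile(q@ex,[.5,99.5]),'ey',np.percentile(q@ey,[.5,99.5]))
# obstacles: max height map
for x0 in np.arange(.5,.9,.05): print(round(x0,2),[ (round(float(Z[s].max()),2) if (s:=(X[...,0]>x0)&(X[...,0]<x0+.05)&(X[...,1]>y0)&(X[...,1]<y0+.05)).any() else None) for y0 in np.arange(-.2,.25,.05)])
# scene view: cloud of clamp
z=np.load('scene0.npz'); d=z['d']; S=cloud('scene',d); m=(abs(S[...,0]-.6)<.06)&(abs(S[...,1]-.05)<.05)&(S[...,2]>.15)&(S[...,2]<.24)
P=S[m]; print('scene clamp',m.sum(),P.min(0).round(3),P.max(0).round(3)); 
E=np.c_[P[:,:2]@ex,P[:,:2]@ey,P[:,2]]
for h in np.arange(.15,.24,.01):
    s=abs(E[:,2]-h)<.005
    if s.any(): print(round(h,2),s.sum(),E[s].min(0).round(3),E[s].max(0).round(3))
v,u=np.nonzero(m); print(u.min(),u.max(),v.min(),v.max())
cv2.imwrite('pics/sc.png',cv2.resize(z['p'][165:245,250:410],None,fx=5,fy=5,interpolation=cv2.INTER_CUBIC))
print('ex,ey',ex,ey)
E
```

```text
round 127 zmed 0.10031330580023368 [0.08195442 0.1034139 ] mean [ 0.4693 -0.1172  0.0983] [ 0.4683 -0.1171  0.1003]
  ex [0.4705 0.4971] ey [-0.0354 -0.0073]
sq 93 zmed 0.08737360694790697 [0.08369965 0.09042526] mean [ 0.4817 -0.0583  0.0873] [ 0.4826 -0.058   0.0874]
  ex [0.4719 0.4953] ey [0.0269 0.0509]
bar 111 zmed 0.2122461475878259 [0.20741559 0.21532183] mean [0.5862 0.0521 0.212 ] [0.5869 0.0517 0.2122]
  ex [0.5599 0.5712] ey [0.1365 0.1994]
case ex [0.46121099 0.67923763] ey [-0.07934822  0.23591424]
0.5 [0.13, 0.13, 0.11, 0.11, 0.11, 0.08, 0.08, 0.01, 0.01]
0.55 [0.12, 0.12, 0.11, 0.12, 0.22, 0.22, 0.12, 0.07, 0.08]
0.6 [0.01, 0.07, 0.08, 0.08, 0.15, 0.21, 0.08, 0.08, 0.07]
0.65 [0.26, 0.01, 0.01, 0.01, 0.19, 0.18, 0.18, 0.19, 0.18]
0.7 [0.31, 0.01, 0.01, 0.01, 0.19, 0.22, 0.19, 0.22, 0.22]
0.75 [0.31, 0.01, 0.01, 0.01, 0.32, 0.32, 0.32, 0.21, 0.21]
0.8 [0.3, 0.01, 0.01, 0.01, 0.32, 0.32, 0.32, 0.22, 0.2]
0.85 [0.3, 0.1, 0.15, 0.15, 0.32, 0.32, 0.32, 0.25, 0.19]
scene clamp 210 [0.572 0.018 0.15 ] [0.606 0.087 0.216]
0.15 11 [0.57  0.156 0.15 ] [0.579 0.18  0.154]
0.16 23 [0.569 0.154 0.155] [0.584 0.177 0.165]
0.17 22 [0.566 0.154 0.165] [0.578 0.178 0.175]
0.18 17 [0.567 0.159 0.175] [0.577 0.175 0.185]
0.19 16 [0.565 0.16  0.185] [0.572 0.176 0.194]
0.2 38 [0.558 0.133 0.195] [0.576 0.204 0.205]
0.21 80 [0.554 0.132 0.205] [0.573 0.202 0.215]
0.22 3 [0.56  0.155 0.215] [0.562 0.189 0.216]
299 320 156 178
ex,ey [ 0.97985505 -0.19970998] [0.19970998 0.97985505]
```

View pics/sc.png

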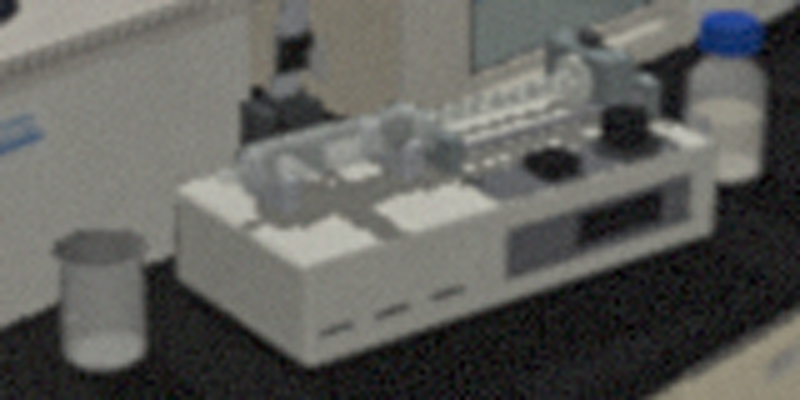

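The side view shows the clamp raised at crop (290,50) and the round key standing proud at (625,125). I'll check the small grey piece behind the clamp, at top-view pixel (327,152), before approaching there.

```bash
python3 - <<'E'
from h import *
z=np.load('top0.npz'); X=cloud('top',z['d']); p=z['p']
ex=np.array([.97986,-.19971]); ey=np.array([.19971,.97986])
for v in range(146,176,2): print(v,[tuple((np.array([X[v,u,:2]@ex,X[v,u,:2]@ey,X[v,u,2]])*1000).astype(int).tolist()) for u in(323,327,331,335,339)])
E
```

```text
146 [(644, 197, 41), (646, 186, 44), (648, 175, 47), (650, 165, 49), (653, 154, 49)]
148 [(645, 196, 14), (642, 185, 40), (649, 174, 19), (650, 163, 24), (654, 152, 21)]
150 [(643, 195, -1), (637, 183, 38), (648, 172, 0), (650, 161, 0), (653, 150, 0)]
152 [(637, 193, 0), (631, 182, 40), (642, 171, 0), (644, 160, 1), (646, 149, 4)]
154 [(630, 192, 3), (627, 181, 34), (636, 170, 0), (639, 158, 1), (641, 147, 2)]
156 [(625, 191, 1), (628, 179, 1), (631, 168, 0), (633, 157, 0), (636, 146, -1)]
158 [(597, 189, 118), (608, 179, 73), (625, 167, 1), (628, 156, 0), (630, 145, 2)]
160 [(591, 188, 124), (593, 178, 129), (596, 168, 122), (608, 157, 74), (601, 148, 121)]
162 [(570, 187, 212), (572, 178, 214), (589, 167, 135), (593, 157, 126), (596, 147, 122)]
164 [(566, 186, 214), (568, 177, 214), (570, 168, 213), (572, 159, 213), (591, 146, 120)]
166 [(561, 185, 216), (564, 175, 210), (565, 167, 214), (568, 158, 211), (570, 149, 213)]
168 [(574, 183, 105), (560, 174, 208), (562, 165, 209), (563, 156, 212), (565, 148, 215)]
170 [(574, 182, 73), (576, 171, 77), (579, 161, 73), (559, 155, 209), (561, 146, 211)]
172 [(568, 181, 77), (571, 170, 74), (574, 160, 74), (574, 150, 90), (578, 139, 78)]
174 [(558, 180, 110), (561, 170, 106), (568, 159, 76), (571, 148, 76), (573, 138, 74)]
```

Emit:
send_rows([
  {"turn": [0, 0, -6], "offset": [0, 0, -1], "jaw": 0},
  {"turn": [0, 0, -6], "offset": [0, 0, -1], "jaw": 0},
  {"turn": [0, 0, -6], "offset": [0, 0, -1], "jaw": 0},
  {"turn": [0, 0, -6], "offset": [0, 0, -1], "jaw": 0},
  {"turn": [0, 0, -6], "offset": [0, 0, -1], "jaw": 0},
  {"turn": [0, 0, -6], "offset": [0, 0, -1], "jaw": 0},
  {"turn": [0, 0, -6], "offset": [0, 0, -1], "jaw": 0},
  {"turn": [0, 0, -6], "offset": [0, 0, -1], "jaw": 0},
  {"turn": [0, 0, -6], "offset": [0, 0, 0], "jaw": 0},
  {"turn": [0, 0, -4.5], "offset": [0, 0, 0], "jaw": 0},
])

```text
clock: 0.98
tcp_pos: [0.2137, -0.5875, 0.3033]
tool_rot: [0.0, 0.773, 0.635, -0.0]
contact_force: [-0.3, 0.5, -0.4]
gripper_width: 0.0243
grip_force: 0.0
```

Emit:
send_rows([
  {"turn": [0, 0, 0], "offset": [3.5, 1.4, 0], "jaw": 0},
  {"turn": [0, 0, 0], "offset": [3.5, 1.4, 0], "jaw": 0},
  {"turn": [0, 0, 0], "offset": [3.5, 1.4, 0], "jaw": 0},
  {"turn": [0, 0, 0], "offset": [3.5, 1.4, 0], "jaw": 0},
  {"turn": [0, 0, 0], "offset": [3.5, 1.4, 0], "jaw": 0},
  {"turn": [0, 0, 0], "offset": [3.5, 1.4, 0], "jaw": 0},
  {"turn": [0, 0, 0], "offset": [3.5, 1.4, 0], "jaw": 0},
  {"turn": [0, 0, 0], "offset": [3.5, 1.4, 0], "jaw": 0},
  {"turn": [0, 0, 0], "offset": [3.5, 1.4, 0], "jaw": 0},
  {"turn": [0, 0, 0], "offset": [3.5, 1.4, 0], "jaw": 0},
])

```text
clock: 1.82
tcp_pos: [0.4212, -0.2706, 0.3026]
tool_rot: [-0.0, 0.775, 0.633, -0.0]
contact_force: [0.4, -0.1, 0.4]
gripper_width: 0.0003
grip_force: 0.0
```

Emit:
send_rows([
  {"turn": [0, 0, 0], "offset": [3.5, 1.4, 0], "jaw": 0},
  {"turn": [0, 0, 0], "offset": [3.5, 1.4, 0], "jaw": 0},
  {"turn": [0, 0, 0], "offset": [3.5, 1.4, 0], "jaw": 0},
  {"turn": [0, 0, 0], "offset": [3.5, 1.4, 0], "jaw": 0},
  {"turn": [0, 0, 0], "offset": [3.5, 1.4, 0], "jaw": 0},
  {"turn": [0, 0, 0], "offset": [3.5, 1.4, 0], "jaw": 0},
  {"turn": [0, 0, 0], "offset": [3.5, 1.4, 0], "jaw": 0},
  {"turn": [0, 0, 0], "offset": [3.5, 1.4, 0], "jaw": 0},
  {"turn": [0, 0, 0], "offset": [3.5, 1.4, 0], "jaw": 0},
  {"turn": [0, 0, 0], "offset": [0, 0, 0], "jaw": 0},
])

```text
clock: 2.65
tcp_pos: [0.6097, 0.0162, 0.3022]
tool_rot: [-0.0, 0.773, 0.634, 0.001]
contact_force: [-0.0, 0.0, 0.7]
gripper_width: 0.0007
grip_force: 0.0
```

Emit:
send_rows([
  {"turn": [0, 0, 0], "offset": [3.0, 1.1, 0], "jaw": 0},
  {"turn": [0, 0, 0], "offset": [0, 0, 2.8], "jaw": 0},
  {"turn": [0, 0, 0], "offset": [0, 0, 2.8], "jaw": 0},
  {"turn": [0, 0, 0], "offset": [0, 0, 2.8], "jaw": 0},
  {"turn": [0, 0, 0], "offset": [0, 0, 2.8], "jaw": 0},
  {"turn": [0, 0, 0], "offset": [0, 0, 0], "jaw": 0},
  {"turn": [0, 0, 0], "offset": [0, -0.6, 0], "jaw": 0},
  {"turn": [0, 0, 0], "offset": [0, -0.6, 0], "jaw": 0},
  {"turn": [0, 0, 0], "offset": [0, -0.6, 0], "jaw": 0},
  {"turn": [0, 0, 0], "offset": [0, -0.6, 0], "jaw": 0},
])

```text
clock: 3.48
tcp_pos: [0.6014, 0.0431, 0.1928]
tool_rot: [0.002, 0.774, 0.633, 0.002]
contact_force: [4.2, -0.6, -3.6]
gripper_width: 0.0007
grip_force: 2.1
```

Emit:
send_rows([
  {"turn": [0, 0, 0], "offset": [0, -0.6, 0], "jaw": 0},
  {"turn": [0, 0, 0], "offset": [0, -0.6, 0], "jaw": 0},
  {"turn": [0, 0, 0], "offset": [0, -0.6, 0], "jaw": 0},
  {"turn": [0, 0, 0], "offset": [0, -0.6, 0.1], "jaw": 0},
  {"turn": [0, 0, 0], "offset": [0, -0.6, 0.2], "jaw": 0},
  {"turn": [0, 0, 0], "offset": [0, -0.6, 0.2], "jaw": 0},
  {"turn": [0, 0, 0], "offset": [0, -0.6, 0.3], "jaw": 0},
  {"turn": [0, 0, 0], "offset": [0, -0.4, 0.3], "jaw": 0},
  {"turn": [0, 0, 0], "offset": [0, 0, 0], "jaw": 0},
  {"turn": [0, 0, 0], "offset": [0, 0, 0], "jaw": 0},
])

```text
clock: 4.32
tcp_pos: [0.5544, 0.0524, 0.1793]
tool_rot: [-0.001, 0.774, 0.633, -0.001]
contact_force: [0.6, 0.3, -0.2]
gripper_width: 0.0005
grip_force: 0.0
```

```bash
python3 - <<'E'
from h import *
p,d=bot.capture('top'); cv2.imwrite('pics/c2.png',cv2.resize(p[120:245,285:435],None,fx=4,fy=4))
s=bot.state(); t=s['tcp_pos']; print(t,t[0]*.97986-t[1]*.19971,t[0]*.19971+t[1]*.97986)
p,d=bot.capture('scene'); cv2.imwrite('pics/s2.png',cv2.resize(p[130:245,250:410],None,fx=5,fy=5))
E
```

```text
[0.55487693 0.05240562 0.17946983] 0.5332357812441769 0.16216464482246512
```

View pics/s2.png

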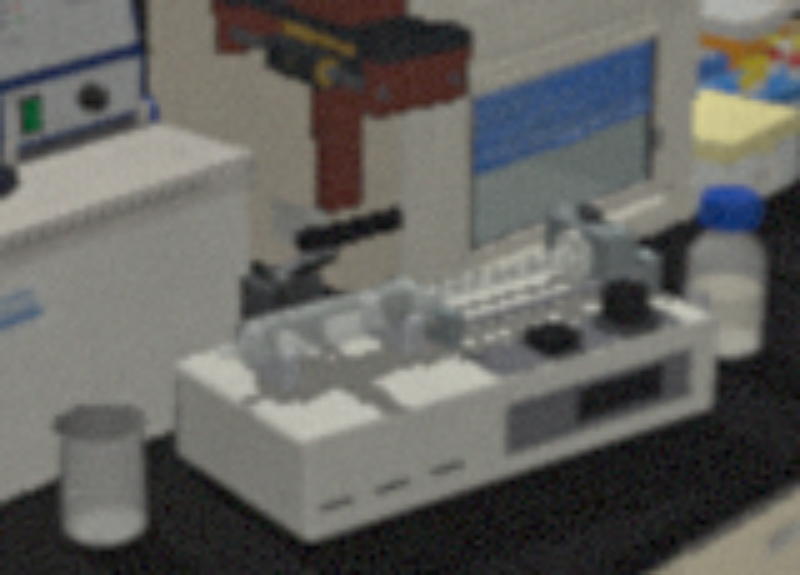

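The scene view shows the bar swung forward to roughly half-way, at crop (350,225), with the fingers right behind it. Next I lift, move over the bar and press it down.

Emit:
send_rows([
  {"turn": [0, 0, 0], "offset": [0, 0.3, -2.0], "jaw": 0},
  {"turn": [0, 0, 0], "offset": [0, 0, -2.5], "jaw": 0},
  {"turn": [0, 0, 0], "offset": [0.5, -2.9, 0], "jaw": 0},
  {"turn": [0, 0, 0], "offset": [0, 0, 0], "jaw": 0},
  {"turn": [0, 0, 0], "offset": [0, 0, 1.4], "jaw": 0},
  {"turn": [0, 0, 0], "offset": [0, 0, 1.4], "jaw": 0},
  {"turn": [0, 0, 0], "offset": [0, 0, 1.4], "jaw": 0},
  {"turn": [0, 0, 0], "offset": [0, 0, 1.4], "jaw": 0},
  {"turn": [0, 0, 0], "offset": [0, 0, 1.0], "jaw": 0},
  {"turn": [0, 0, 0], "offset": [0, 0, 0], "jaw": 0},
])

```text
clock: 5.25
tcp_pos: [0.5288, 0.0624, 0.1565]
tool_rot: [-0.001, 0.774, 0.633, -0.002]
contact_force: [-0.3, -0.4, -0.3]
gripper_width: 0.0006
grip_force: 0.0
```

Emit:
send_rows([
  {"turn": [0, 0, 0], "offset": [0, 0, 0.6], "jaw": 0},
  {"turn": [0, 0, 0], "offset": [0, 0, 0.5], "jaw": 0},
  {"turn": [0, 0, 0], "offset": [0, 0, 0.5], "jaw": 0},
  {"turn": [0, 0, 0], "offset": [0, 0, 0.3], "jaw": 0},
  {"turn": [0, 0, 0], "offset": [0, 0, 0.3], "jaw": 0},
  {"turn": [0, 0, 0], "offset": [0, 0, 0], "jaw": 0},
  {"turn": [0, 0, 0], "offset": [0, 0, 0], "jaw": 0},
  {"turn": [0, 0, 0], "offset": [0, 0, 0], "jaw": 0},
  {"turn": [0, 0, 0], "offset": [0, 0, 0], "jaw": 0},
  {"turn": [0, 0, 0], "offset": [0, 0, 0], "jaw": 0},
])

```text
clock: 6.08
tcp_pos: [0.5309, 0.0625, 0.1369]
tool_rot: [0.0, 0.774, 0.633, 0.0]
contact_force: [-0.2, 0.1, 1.1]
gripper_width: 0.0007
grip_force: 0.0
```

Emit:
send_rows([
  {"turn": [0, 0, 0], "offset": [0, 0, 0.2], "jaw": 0},
  {"turn": [0, 0, 0], "offset": [0, 0, 0.2], "jaw": 0},
  {"turn": [0, 0, 0], "offset": [0, 0, 0.2], "jaw": 0},
  {"turn": [0, 0, 0], "offset": [0, 0, 0.1], "jaw": 0},
  {"turn": [0, 0, 0], "offset": [0, 0, 0], "jaw": 0},
  {"turn": [0, 0, 0], "offset": [0, 0, 0], "jaw": 0},
  {"turn": [0, 0, 0], "offset": [0, 0, 0], "jaw": 0},
  {"turn": [0, 0, 0], "offset": [0, 0, 0], "jaw": 0},
  {"turn": [0, 0, 0], "offset": [0, 0, 0], "jaw": 0},
  {"turn": [0, 0, 0], "offset": [0, 0, 0], "jaw": 0},
])

```text
clock: 6.92
tcp_pos: [0.5307, 0.0624, 0.1297]
tool_rot: [0.0, 0.774, 0.633, 0.0]
contact_force: [-0.8, 0.0, -0.4]
gripper_width: 0.0004
grip_force: 0.0
```

```bash
python3 - <<'E'
from h import *
p,d=bot.capture('scene'); cv2.imwrite('pics/s3.png',cv2.resize(p[130:245,250:410],None,fx=5,fy=5))
s=bot.state(); print(s['tcp_pos'],s['contact_force'])
E
```

```text
[0.53075419 0.06243556 0.12973079] [-0.19018381  0.18754926  0.00717287]
```

View pics/s3.png

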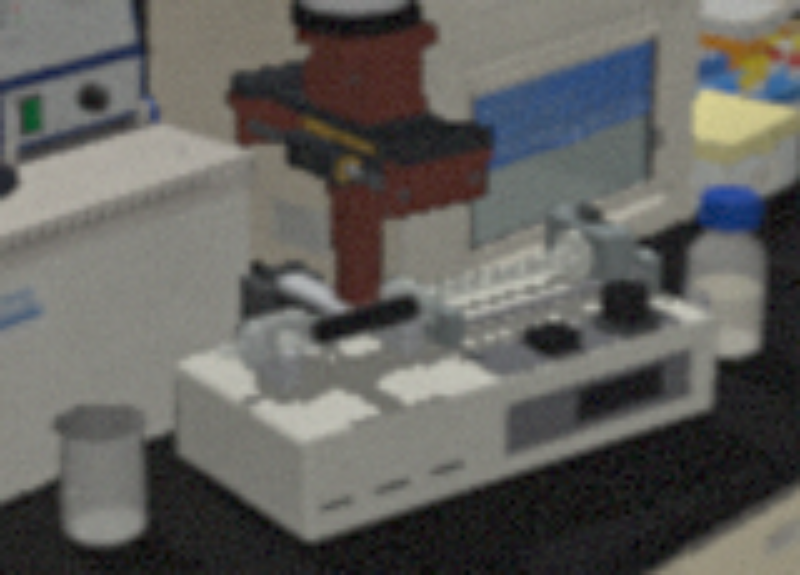

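The bar is now nearly level over the barrel, at crop (365,318). I'll press on in small steps until I feel the stop.

Emit:
send_rows([
  {"turn": [0, 0, 0], "offset": [0, 0, 0.1], "jaw": 0},
  {"turn": [0, 0, 0], "offset": [0, 0, 0.1], "jaw": 0},
  {"turn": [0, 0, 0], "offset": [0, 0, 0.1], "jaw": 0},
  {"turn": [0, 0, 0], "offset": [0, 0, 0.1], "jaw": 0},
  {"turn": [0, 0, 0], "offset": [0, 0, 0], "jaw": 0},
  {"turn": [0, 0, 0], "offset": [0, 0, 0], "jaw": 0},
  {"turn": [0, 0, 0], "offset": [0, 0, 0], "jaw": 0},
  {"turn": [0, 0, 0], "offset": [0, 0, 0], "jaw": 0},
  {"turn": [0, 0, 0], "offset": [0, 0, 0], "jaw": 0},
  {"turn": [0, 0, 0], "offset": [0, 0, 0], "jaw": 0},
])

```text
clock: 7.8
tcp_pos: [0.5307, 0.0625, 0.1257]
tool_rot: [-0.0, 0.774, 0.633, -0.0]
contact_force: [-0.9, 0.1, 3.8]
gripper_width: 0.0001
grip_force: 1.7
```

Emit:
send_rows([
  {"turn": [0, 0, 0], "offset": [0, 0, 0.1], "jaw": 0},
  {"turn": [0, 0, 0], "offset": [0, 0, 0], "jaw": 0},
  {"turn": [0, 0, 0], "offset": [0, 0, 0], "jaw": 0},
  {"turn": [0, 0, 0], "offset": [0, 0, 0], "jaw": 0},
  {"turn": [0, 0, 0], "offset": [0, 0, 0], "jaw": 0},
  {"turn": [0, 0, 0], "offset": [0, 0, 0], "jaw": 0},
  {"turn": [0, 0, 0], "offset": [0, 0, 0], "jaw": 0},
  {"turn": [0, 0, 0], "offset": [0, 0, 0], "jaw": 0},
  {"turn": [0, 0, 0], "offset": [0, 0, 0], "jaw": 0},
  {"turn": [0, 0, 0], "offset": [0, 0, 0], "jaw": 0},
])

```text
clock: 8.63
tcp_pos: [0.5308, 0.0625, 0.1255]
tool_rot: [0.0, 0.774, 0.633, 0.0]
contact_force: [-3.7, 0.5, 13.6]
gripper_width: 0.0005
grip_force: 5.4
```

Emit:
send_rows([
  {"turn": [0, 0, 0], "offset": [0, 0, -4], "jaw": 0},
  {"turn": [0, 0, 0], "offset": [0, 0, -4], "jaw": 0},
  {"turn": [0, 0, 0], "offset": [-3.8, -0.5, 0], "jaw": 0},
  {"turn": [0, 0, 0], "offset": [-3.8, -0.5, 0], "jaw": 0},
  {"turn": [0, 0, 0], "offset": [-3.8, -0.5, 0], "jaw": 0},
  {"turn": [0, 0, 0], "offset": [-3.8, -0.5, 0], "jaw": 0},
  {"turn": [0, 0, 0], "offset": [-3.7, -0.5, 0], "jaw": 0},
  {"turn": [0, 0, 0], "offset": [0, 0, 2], "jaw": 0},
  {"turn": [0, 0, 0], "offset": [0, 0, 2], "jaw": 0},
  {"turn": [0, 0, 0], "offset": [0, 0, 0], "jaw": 0},
])

```text
clock: 9.47
tcp_pos: [0.4661, -0.1181, 0.1618]
tool_rot: [-0.002, 0.775, 0.632, -0.001]
contact_force: [-0.7, 0.5, 0.0]
gripper_width: 0.0005
grip_force: 0.0
```

```bash
python3 - <<'E'
from h import *
p,d=bot.capture('scene'); cv2.imwrite('pics/s4.png',cv2.resize(p[130:245,250:410],None,fx=5,fy=5))
s=bot.state(); t=s['tcp_pos']; print(t,s['contact_force'],t[0]*.97986-t[1]*.19971,t[0]*.19971+t[1]*.97986)
# key top seen from the scene camera, before the motion
z=np.load('scene0.npz'); S=cloud('scene',z['d']); m=(np.hypot(S[...,0]-.4698,S[...,1]+.1176)<.014)&(S[...,2]>.078)
print(m.sum(),np.percentile(S[m][:,2],[10,50,80,95,100]))
E
```

```text
[ 0.46699139 -0.11781056  0.1632117 ] [ 0.48939926 -0.4203533  -0.02709402] 0.4811141319701439 -0.022175004009222746
58 [0.08275977 0.09586515 0.10065969 0.10216794 0.10290558]
```

View pics/s4.png

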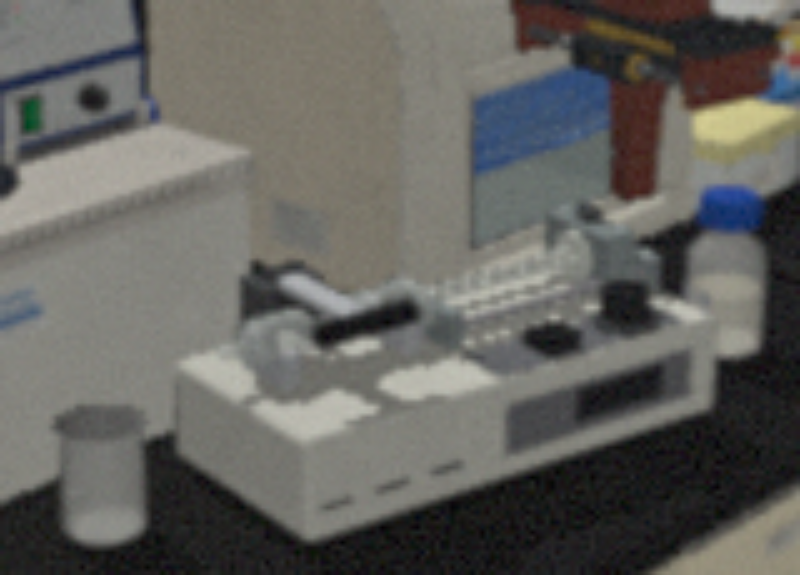

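The clamp lies down at (365,318), and the fingers hang above the round key at (627,300). Now I feel for the key; the depth suggests its top is at z≈0.101.

Emit:
send_rows([
  {"turn": [0, 0, 0], "offset": [0, 0, 1.5], "jaw": 0},
  {"turn": [0, 0, 0], "offset": [0, 0, 1.5], "jaw": 0},
  {"turn": [0, 0, 0], "offset": [0, 0, 1.0], "jaw": 0},
  {"turn": [0, 0, 0], "offset": [0, 0, 0.7], "jaw": 0},
  {"turn": [0, 0, 0], "offset": [0, 0, 0.3], "jaw": 0},
  {"turn": [0, 0, 0], "offset": [0, 0, 0.2], "jaw": 0},
  {"turn": [0, 0, 0], "offset": [0, 0, 0.1], "jaw": 0},
  {"turn": [0, 0, 0], "offset": [0, 0, 0], "jaw": 0},
  {"turn": [0, 0, 0], "offset": [0, 0, 0], "jaw": 0},
  {"turn": [0, 0, 0], "offset": [0, 0, 0], "jaw": 0},
])

```text
clock: 10.35
tcp_pos: [0.4688, -0.1179, 0.1121]
tool_rot: [0.0, 0.774, 0.633, 0.0]
contact_force: [0.2, -0.4, -0.7]
gripper_width: 0.0002
grip_force: 0.0
```

Emit:
send_rows([
  {"turn": [0, 0, 0], "offset": [0, 0, 0.2], "jaw": 0},
  {"turn": [0, 0, 0], "offset": [0, 0, 0.2], "jaw": 0},
  {"turn": [0, 0, 0], "offset": [0, 0, 0.1], "jaw": 0},
  {"turn": [0, 0, 0], "offset": [0, 0, 0.1], "jaw": 0},
  {"turn": [0, 0, 0], "offset": [0, 0, 0.1], "jaw": 0},
  {"turn": [0, 0, 0], "offset": [0, 0, 0.1], "jaw": 0},
  {"turn": [0, 0, 0], "offset": [0, 0, 0], "jaw": 0},
  {"turn": [0, 0, 0], "offset": [0, 0, 0], "jaw": 0},
  {"turn": [0, 0, 0], "offset": [0, 0, 0], "jaw": 0},
  {"turn": [0, 0, 0], "offset": [0, 0, 0], "jaw": 0},
])

```text
clock: 11.18
tcp_pos: [0.4686, -0.1178, 0.1037]
tool_rot: [0.0, 0.774, 0.633, 0.0]
contact_force: [-0.8, 0.6, 0.9]
gripper_width: 0.0003
grip_force: 0.0
```

Emit:
send_rows([
  {"turn": [0, 0, 0], "offset": [0, 0, 0.1], "jaw": 0},
  {"turn": [0, 0, 0], "offset": [0, 0, 0], "jaw": 0},
  {"turn": [0, 0, 0], "offset": [0, 0, 0], "jaw": 0},
  {"turn": [0, 0, 0], "offset": [0, 0, 0], "jaw": 0},
  {"turn": [0, 0, 0], "offset": [0, 0, 0], "jaw": 0},
  {"turn": [0, 0, 0], "offset": [0, 0, 0], "jaw": 0},
  {"turn": [0, 0, 0], "offset": [0, 0, 0], "jaw": 0},
  {"turn": [0, 0, 0], "offset": [0, 0, 0], "jaw": 0},
  {"turn": [0, 0, 0], "offset": [0, 0, 0], "jaw": 0},
  {"turn": [0, 0, 0], "offset": [0, 0, 0], "jaw": 0},
])

```text
clock: 12.02
tcp_pos: [0.4685, -0.1178, 0.1027]
tool_rot: [-0.0, 0.774, 0.633, 0.0]
contact_force: [1.1, 0.2, 0.1]
gripper_width: 0.0003
grip_force: 0.0
```

Emit:
send_rows([
  {"turn": [0, 0, 0], "offset": [0, 0, 0.1], "jaw": 0},
  {"turn": [0, 0, 0], "offset": [0, 0, 0], "jaw": 0},
  {"turn": [0, 0, 0], "offset": [0, 0, 0], "jaw": 0},
  {"turn": [0, 0, 0], "offset": [0, 0, 0], "jaw": 0},
  {"turn": [0, 0, 0], "offset": [0, 0, 0], "jaw": 0},
  {"turn": [0, 0, 0], "offset": [0, 0, 0], "jaw": 0},
  {"turn": [0, 0, 0], "offset": [0, 0, 0], "jaw": 0},
  {"turn": [0, 0, 0], "offset": [0, 0, 0], "jaw": 0},
  {"turn": [0, 0, 0], "offset": [0, 0, 0], "jaw": 0},
  {"turn": [0, 0, 0], "offset": [0, 0, 0], "jaw": 0},
])

```text
clock: 12.85
tcp_pos: [0.4685, -0.1178, 0.1017]
tool_rot: [-0.0, 0.774, 0.633, 0.0]
contact_force: [0.2, 0.3, -0.1]
gripper_width: 0.0001
grip_force: 0.0
```

Emit:
send_rows([
  {"turn": [0, 0, 0], "offset": [0, 0, 0.1], "jaw": 0},
  {"turn": [0, 0, 0], "offset": [0, 0, 0], "jaw": 0},
  {"turn": [0, 0, 0], "offset": [0, 0, 0], "jaw": 0},
  {"turn": [0, 0, 0], "offset": [0, 0, 0], "jaw": 0},
  {"turn": [0, 0, 0], "offset": [0, 0, 0], "jaw": 0},
  {"turn": [0, 0, 0], "offset": [0, 0, 0], "jaw": 0},
  {"turn": [0, 0, 0], "offset": [0, 0, 0], "jaw": 0},
  {"turn": [0, 0, 0], "offset": [0, 0, 0], "jaw": 0},
  {"turn": [0, 0, 0], "offset": [0, 0, 0], "jaw": 0},
  {"turn": [0, 0, 0], "offset": [0, 0, 0], "jaw": 0},
])

```text
clock: 13.68
tcp_pos: [0.4685, -0.1177, 0.1007]
tool_rot: [-0.0, 0.774, 0.633, -0.0]
contact_force: [-0.2, 0.7, -0.3]
gripper_width: 0.0004
grip_force: 0.0
```

Emit:
send_rows([
  {"turn": [0, 0, 0], "offset": [0, 0, 0.1], "jaw": 0},
  {"turn": [0, 0, 0], "offset": [0, 0, 0], "jaw": 0},
  {"turn": [0, 0, 0], "offset": [0, 0, 0], "jaw": 0},
  {"turn": [0, 0, 0], "offset": [0, 0, 0], "jaw": 0},
  {"turn": [0, 0, 0], "offset": [0, 0, 0], "jaw": 0},
  {"turn": [0, 0, 0], "offset": [0, 0, 0], "jaw": 0},
  {"turn": [0, 0, 0], "offset": [0, 0, 0], "jaw": 0},
  {"turn": [0, 0, 0], "offset": [0, 0, 0], "jaw": 0},
  {"turn": [0, 0, 0], "offset": [0, 0, 0], "jaw": 0},
  {"turn": [0, 0, 0], "offset": [0, 0, 0], "jaw": 0},
])

```text
clock: 14.52
tcp_pos: [0.4685, -0.1178, 0.0997]
tool_rot: [0.0, 0.774, 0.633, -0.0]
contact_force: [-1.3, -0.8, 3.9]
gripper_width: 0.0006
grip_force: 1.7
```

Touched: 3.9 N with the top at about z = 0.100, matching the depth reading. Now I press about 4.5 mm and hold.

Emit:
send_rows([
  {"turn": [0, 0, 0], "offset": [0, 0, 0.15], "jaw": 0},
  {"turn": [0, 0, 0], "offset": [0, 0, 0.15], "jaw": 0},
  {"turn": [0, 0, 0], "offset": [0, 0, 0.15], "jaw": 0},
  {"turn": [0, 0, 0], "offset": [0, 0, 0], "jaw": 0},
  {"turn": [0, 0, 0], "offset": [0, 0, 0], "jaw": 0},
  {"turn": [0, 0, 0], "offset": [0, 0, 0], "jaw": 0},
  {"turn": [0, 0, 0], "offset": [0, 0, 0], "jaw": 0},
  {"turn": [0, 0, 0], "offset": [0, 0, 0], "jaw": 0},
  {"turn": [0, 0, 0], "offset": [0, 0, 0], "jaw": 0},
  {"turn": [0, 0, 0], "offset": [0, 0, 0], "jaw": 0},
])

```text
clock: 15.35
tcp_pos: [0.4685, -0.1178, 0.0954]
tool_rot: [0.0, 0.774, 0.633, -0.0]
contact_force: [-3.4, -1.9, 7.6]
gripper_width: 0.0007
grip_force: 3.9
```

Emit:
send_rows([
  {"turn": [0, 0, 0], "offset": [0, 0, 0], "jaw": 0},
  {"turn": [0, 0, 0], "offset": [0, 0, 0], "jaw": 0},
  {"turn": [0, 0, 0], "offset": [0, 0, 0], "jaw": 0},
  {"turn": [0, 0, 0], "offset": [0, 0, 0], "jaw": 0},
  {"turn": [0, 0, 0], "offset": [0, 0, 0], "jaw": 0},
  {"turn": [0, 0, 0], "offset": [0, 0, 0], "jaw": 0},
  {"turn": [0, 0, 0], "offset": [0, 0, 0], "jaw": 0},
  {"turn": [0, 0, 0], "offset": [0, 0, 0], "jaw": 0},
  {"turn": [0, 0, 0], "offset": [0, 0, 0], "jaw": 0},
  {"turn": [0, 0, 0], "offset": [0, 0, 0], "jaw": 0},
])

```text
clock: 16.18
tcp_pos: [0.4685, -0.1179, 0.0954]
tool_rot: [0.0, 0.774, 0.633, -0.0]
contact_force: [-2.7, -1.6, 7.0]
gripper_width: 0.0004
grip_force: 3.9
```

Emit:
send_rows([
  {"turn": [0, 0, 0], "offset": [0, 0, 0], "jaw": 0},
  {"turn": [0, 0, 0], "offset": [0, 0, 0], "jaw": 0},
  {"turn": [0, 0, 0], "offset": [0, 0, 0], "jaw": 0},
  {"turn": [0, 0, 0], "offset": [0, 0, 0], "jaw": 0},
  {"turn": [0, 0, 0], "offset": [0, 0, 0], "jaw": 0},
  {"turn": [0, 0, 0], "offset": [0, 0, 0], "jaw": 0},
  {"turn": [0, 0, 0], "offset": [0, 0, 0], "jaw": 0},
  {"turn": [0, 0, 0], "offset": [0, 0, 0], "jaw": 0},
  {"turn": [0, 0, 0], "offset": [0, 0, 0], "jaw": 0},
  {"turn": [0, 0, 0], "offset": [0, 0, 0], "jaw": 0},
])

```text
clock: 17.02
tcp_pos: [0.4685, -0.1179, 0.0954]
tool_rot: [0.0, 0.774, 0.633, -0.0]
contact_force: [-2.6, -1.2, 7.5]
gripper_width: 0.0002
grip_force: 3.9
```

Emit:
send_rows([
  {"turn": [0, 0, 0], "offset": [0, 0, 0], "jaw": 0},
  {"turn": [0, 0, 0], "offset": [0, 0, 0], "jaw": 0},
  {"turn": [0, 0, 0], "offset": [0, 0, 0], "jaw": 0},
  {"turn": [0, 0, 0], "offset": [0, 0, 0], "jaw": 0},
  {"turn": [0, 0, 0], "offset": [0, 0, 0], "jaw": 0},
  {"turn": [0, 0, 0], "offset": [0, 0, 0], "jaw": 0},
  {"turn": [0, 0, 0], "offset": [0, 0, 0], "jaw": 0},
  {"turn": [0, 0, 0], "offset": [0, 0, 0], "jaw": 0},
  {"turn": [0, 0, 0], "offset": [0, 0, 0], "jaw": 0},
  {"turn": [0, 0, 0], "offset": [0, 0, 0], "jaw": 0},
])

```text
clock: 17.85
tcp_pos: [0.4685, -0.1179, 0.0954]
tool_rot: [0.0, 0.774, 0.633, -0.0]
contact_force: [-2.1, -1.5, 7.6]
gripper_width: 0.0004
grip_force: 3.9
```

Emit:
send_rows([
  {"turn": [0, 0, 0], "offset": [0, 0, 0], "jaw": 0},
  {"turn": [0, 0, 0], "offset": [0, 0, 0], "jaw": 0},
  {"turn": [0, 0, 0], "offset": [0, 0, 0], "jaw": 0},
  {"turn": [0, 0, 0], "offset": [0, 0, 0], "jaw": 0},
  {"turn": [0, 0, 0], "offset": [0, 0, 0], "jaw": 0},
  {"turn": [0, 0, 0], "offset": [0, 0, 0], "jaw": 0},
  {"turn": [0, 0, 0], "offset": [0, 0, 0], "jaw": 0},
  {"turn": [0, 0, 0], "offset": [0, 0, 0], "jaw": 0},
  {"turn": [0, 0, 0], "offset": [0, 0, 0], "jaw": 0},
  {"turn": [0, 0, 0], "offset": [0, 0, 0], "jaw": 0},
])

```text
clock: 18.68
tcp_pos: [0.4685, -0.1179, 0.0954]
tool_rot: [0.0, 0.774, 0.633, -0.0]
contact_force: [-2.4, -1.6, 8.0]
gripper_width: 0.0002
grip_force: 3.9
```

Emit:
send_rows([
  {"turn": [0, 0, 0], "offset": [0, 0, 0], "jaw": 0},
  {"turn": [0, 0, 0], "offset": [0, 0, 0], "jaw": 0},
  {"turn": [0, 0, 0], "offset": [0, 0, 0], "jaw": 0},
  {"turn": [0, 0, 0], "offset": [0, 0, 0], "jaw": 0},
  {"turn": [0, 0, 0], "offset": [0, 0, 0], "jaw": 0},
  {"turn": [0, 0, 0], "offset": [0, 0, 0], "jaw": 0},
  {"turn": [0, 0, 0], "offset": [0, 0, 0], "jaw": 0},
  {"turn": [0, 0, 0], "offset": [0, 0, 0], "jaw": 0},
  {"turn": [0, 0, 0], "offset": [0, 0, 0], "jaw": 0},
  {"turn": [0, 0, 0], "offset": [0, 0, 0], "jaw": 0},
])

```text
clock: 19.52
tcp_pos: [0.4685, -0.1179, 0.0954]
tool_rot: [0.0, 0.774, 0.633, -0.0]
contact_force: [-3.2, -1.5, 7.9]
gripper_width: 0.0001
grip_force: 3.9
```

Emit:
send_rows([
  {"turn": [0, 0, 0], "offset": [0, 0, -1.5], "jaw": 0},
  {"turn": [0, 0, 0], "offset": [0, 0, -2.5], "jaw": 0},
  {"turn": [0, 0, 0], "offset": [0, 0, -3], "jaw": 0},
  {"turn": [0, 0, 0], "offset": [0, 0, -3], "jaw": 0},
  {"turn": [0, 0, 0], "offset": [0, 0, -3], "jaw": 0},
  {"turn": [0, 0, 0], "offset": [0, 0, 0], "jaw": 0},
  {"turn": [0, 0, 0], "offset": [0, 0, 0], "jaw": 0},
  {"turn": [0, 0, 0], "offset": [0, 0, 0], "jaw": 0},
  {"turn": [0, 0, 0], "offset": [0, 0, 0], "jaw": 0},
  {"turn": [0, 0, 0], "offset": [0, 0, 0], "jaw": 0},
])

```text
clock: 20.35
tcp_pos: [0.4676, -0.1175, 0.2237]
tool_rot: [-0.001, 0.774, 0.633, -0.001]
contact_force: [-1.1, 0.0, 0.9]
gripper_width: -0.0001
grip_force: 0.0
```

```bash
python3 - <<'E'
from h import *
p,d=bot.capture('scene'); cv2.imwrite('pics/s5.png',cv2.resize(p[130:245,250:410],None,fx=5,fy=5))
ex=np.array([.97986,-.19971]); ey=np.array([.19971,.97986])
def block(d): # grey block: points near z .115, behind the key, along ey
    S=cloud('scene',d); a=S[...,:2]@ex; b=S[...,:2]@ey; m=(a>.52)&(a<.59)&(b>-.1)&(b<.1)&(S[...,2]>.118)&(S[...,2]<.145); return m.sum(),np.percentile(b[m],[2,50,98]).round(3)
print(block(np.load('scene0.npz')['d']),block(d)); s=bot.state(); print(s['clock'],s['contact_force'])
E
```

```text
(np.int64(64), array([-0.057, -0.044, -0.035])) (np.int64(64), array([0.015, 0.031, 0.041]))
20.4 [-0.62531956  0.65486226  0.52971702]
```

View pics/s5.png

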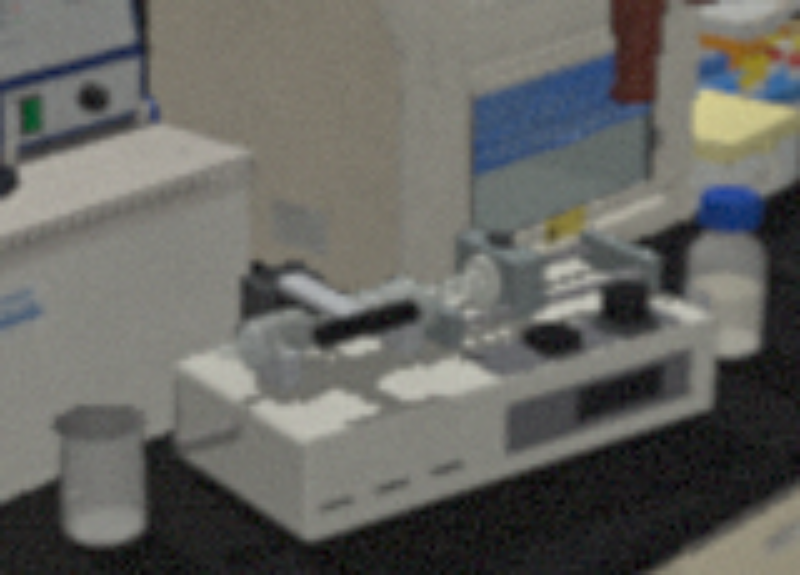

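The picture shows the clamp down at (365,318), the key up at (627,300) and the pusher block moved to (500,265). The measured travel is about 75 mm, and the arm is clear of everything.

```bash
python3 -c "from station import bot; print(bot.finish_job())"
```

```text
the job is handed in; nothing more can be done
None
```

I swung the clamp fully down, then held the round key in one press of about 5 s at about 8 N and let it go; the pusher ran about 75 mm, and the job is handed in (no verdict was returned).

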